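# Hold the blank glass cell down in the photometer

## Task

The photometer is to be zeroed with the dry, empty glass cell: first take the dust cover off the photometer's cell well and nest it squarely over the spare dust cover that stands mouth-down on the bench, leaving the spare where it is. Then grip the square glass cell by its two frosted sides only, so that no finger touches its clear windows, lift it out of the rack and lower it upright into the well with the clear windows facing the lamp and the detector; press it gently fully down against the spring lifter, which opens the shutter, and finish while still holding it down there, because the lifter pushes it up and shuts the light off as soon as it is let go. Leave the vials and the other things on the bench alone.

Things in the scene. Friction and masses are not known exactly. Their poses are not given: they have to be found in the camera images.
- meter: Photometer, fixed: grey base 100 x 172 mm, on it an aluminium block 70 x 70 mm, top at 55 mm, with a black square neck 40 x 40 mm (top at 61 mm) round the open cell well, 30 x 30 mm with sides along x and y. Origin: centre of the underside, on the well's axis; z up. Light path along y: finned lamp barrel at +y (top 60 mm), detector box at -y (top 65 mm); -x and +x sides of the block are open.
- well_mouth (a point): Centre of the well's mouth, at the top of the black neck, 61 mm above the bench; the edge is chamfered 3 mm.
- well_seat (a point): Point on the well's axis, 20 mm above the bench and 41 mm below the mouth: where the underside of a fully pressed-down cell lies.
- lifter (a joint): Spring lifter in the well, m: 0 = up (plate 30 mm above the bench), 0.010 = fully down at its stop (plate at 20 mm, shutter open). About 4 N starts it, 6.5 N holds it down. It carries the shutter vane, a steel plate between block and lamp, 41 mm from the well's axis, top 12 mm above the block when up, 2 mm when down.
- cover: Dust cover, mouth-down on the block over the well's neck: black stepped round moulding, open below, 62 mm high, 60 g; closed straight top part 48 mm across and 29 mm high (grip here), a small shoulder, then a skirt widening from 56 to 68 mm at the mouth (wall 2.5 mm). Origin: centre of the mouth, z towards the closed top.
- spare_cover: Spare dust cover of the very same shape, loose, mouth-down on the bench; same origin and axes. A cover nested fully over it stands 29 mm higher than it.
- rack: White plastic rack, fixed to the bench, 52 x 160 x 26 mm, with three square pockets 30 x 30 mm and 20 mm deep in a row along its y, 53 mm apart. Origin: centre of its underside. The cell and the two vials stand in the pockets in any order.
- cell: Square glass cell, 26 x 26 mm, 78 mm high with its white 19 mm stopper (glass 72 mm), 70 g, upright in a rack pocket, underside 6 mm above the bench. Origin: centre of its underside, z up. Faces -x and +x are frosted white; faces -y and +y are the clear windows. 2 mm play each side in pocket and well. Grip it near the top: pressed down, only 37 mm of it stand above the well's neck.
- window_l: Clear window pane on the cell's +y face, 20 mm wide and 67 mm high. Origin: middle of its lower edge.
- window_r: Clear window pane on the cell's -y face, alike.
- vial_a: Round glass vial with black screw cap, 25 mm across, 56 mm high, in another pocket of the rack; not needed. Origin: centre of its underside.
- vial_b: Another such vial.
- marker: Marker pen, 132 x 18 x 20 mm, lying between rack and photometer; bystander.

How it is judged:
By the outcome, as a careful person would: the job done as asked, in the order asked, and still so for the second after the job is handed in, while the arm keeps its last pose, push and grip.
It also fails if it takes over 54 s, if anything falls off the work surface, if the arm or the gripper's body presses on something with over 40 N, if the wrist force passes 120 N, or if a joint passes its speed limit or range.

## Robot

A 7-joint arm with a two-finger parallel gripper is mounted at the origin on a cart in front of the work surface, level with it; the furniture and walls round the work are solid. World frame = base frame: x ahead of the robot, y to its left, z up, the work surface at z = 0. Lengths are in m, angles in rad, forces in N, time in s.
With the tool pointing down it reaches from about 0.4 to 0.85 m from the base axis. Payload 10.4 kg.
Tool frame: the origin (TCP) lies where the fingers leave the gripper's body, on its centre line; the fingertips stand 70 mm ahead of it and the grasp point (between the pads) lies 51 mm ahead of it; z points along the fingers, y is the line along which they close (so a half turn about z gives the same grasp; the last joint's range is limited). The gripper opens to 87 mm and grips with 3 to 60 N. Pads are 19 mm wide; open, the fingers measure 117 mm over their backs; the gripper's body (75 mm by 190 mm) begins 51 mm behind the grasp point.
Start: joints at [-1.154, 0.332, -0.065, 1.46, 0.022, 1.35, -0.088], TCP at [0.266, 0.566, 0.292] pointing down, gripper open.
Joint ranges: [-2.6, 2.6], [-0.5, 2.12], [-1.47, 1.34], [0.16, 2.42], [-1.27, 4.41], [0.06, 2.06], [-2.6, 2.6]. Speed limits (rad/s): [2.22, 2.22, 2.79, 2.79, 3.14, 3.14, 3.14].

## Interface

Orientations are given as a unit quaternion [w, x, y, z].
In Python, from plant import arm, viewer, look_for, cut_out, place_of gives the robot as it stands.
- The arm moves only by the tool servo_tool, never from a script. Its argument "increments" is a list of rows, each a list of 6 numbers: the shift along the world's x, y, z in mm, then the turn, a rotation vector about the world's x, y, z in rad. A call has 1 to 20 rows; each row shifts and turns the commanded pose from where the row before left it; what a row does not reach is not made up. A row lasts 1/12 s, in which the tool goes at most 41.7 mm and 7.16 degrees, less where a joint would pass 70% of its speed; a pose out of reach is approached as far as the arm can. A call is refused whole if a number of a shift passes 41.7 or a number of a turn 0.125, either way. A call with a gripper value outside its range is refused whole. "hand" is the closure, from 0 (fully open) to 1 (shut), set as the call begins (left out, the last holds). The fingers move at their own pace and stop on an object; the grip force is fixed at half the most. Time passes only in rows, so rows that do not move let the fingers close. It gives the time, the measured TCP pose, the force, the opening and the grip force at its end, in the units of the state.
- arm.read_state(): the state, without advancing time (a new reading comes with each control period).
- viewer.capture(name): name is "scene" or "top" or "wrist"; returns the picture (420x560x3 uint8, red, green, blue); there is no depth.
- viewer.camera_params(name): a dict with "intrinsics" (3x3 intrinsics, pixels), "dist" ([k1, k2, p1, p2, k3] as OpenCV has them; the pictures are not rectified), "R" (3x3) and "t" (3): a world point X has camera coordinates R X + t; the wrist camera has in their place "T_tool_cam" (4x4, takes a point from camera to tool coordinates, whose origin is the TCP and whose axes are the flange's). Camera axes: x right, y down, z forward; pixel columns grow to the right and rows downward; lengths in m; the calibration is good to about 2 mm. A picture is of the moment at which its call begins: read the wrist's pose just before it. camera_params takes no time and is no camera call.
- arm.sign_off(): hands the job in; it is judged then, once.
Trained networks look in the newest picture that a camera, given by its name, has taken for a name from the list of things; names that differ only in an ending like _2 or _b are one class to them, and where a whole thing is asked for, a point or a joint stands for the part that bears it (a point fixed in the world has none). Each returns a list of dicts, best first, with "conf" (0 to 1); they miss things now and then, are a little off and sometimes report something else, mostly with a low value. They report only what shows in the picture. A call takes as long as a camera call.
- look_for(camera, target): "rect" ([centre column, centre row, width, height] as shares, 0 to 1, of the picture: columns of its width, rows of its height, round what is visible of it).
- cut_out(camera, target): "region" (420x560 bool, what is visible of it) and "rect" ([centre column, centre row, width, height] as shares, 0 to 1, of the picture: columns of its width, rows of its height, round what is visible of it).
- place_of(camera, target): "position" ([row, column] as shares, 0 to 1, of the picture: columns of its width, rows of its height: a listed point, or the origin of a listed thing).
The state is a dict: "time_s": time; "joint_positions": joint angles; "qd": joint speeds; "tau": joint torques, N m; "ee_pos": TCP position; "tool_rot": TCP orientation; "ft_force": force on the tool from outside, world axes, zero at the start; "moment": the same for the moment, N m; "width": opening from 0.0 (shut) to 1.0 (fully open); "finger_force": force on a finger pad.
Only numpy, scipy, OpenCV 4.12 (cv2) and the standard library are available. Lean on these libraries where they do the work, as an engineer would, in place of code of your own. Each camera call takes 0.05 s, during which the arm holds its last target. There are 200 camera calls.

## Working session

There is one attempt and no reset: what is moved stays moved. The work goes in short steps, Python scripts to look and compute and a tool call to move; the robot and the scene stay as the last step left them, time stands still between calls to the robot, and variables do not carry over. Pictures are saved under pics/ and viewed, at most 10 in all, crops included, and the job is handed in when it is done.

Besides the shell and the picture viewer there is one more tool, called by a JSON object that holds its "op" and its "data". servo_tool: Moves the arm, as the interface text tells. Its arguments: {"type":"object","properties":{"increments":{"type":"array"},"hand":{"type":"number"}},"required":["increments"]}

```bash
ls; mkdir -p pics; cat > h.py <<'E'
import numpy as np,cv2
from plant import arm,viewer,look_for,cut_out,place_of
from scipy.spatial.transform import Rotation as Ro
def cam(n):
    p=viewer.camera_params(n);K=np.array(p["intrinsics"]);d=np.array(p["dist"])
    if "R" in p: return K,d,np.array(p["R"]),np.array(p["t"])
    s=arm.read_state();q=s["tool_rot"];T=np.eye(4);T[:3,:3]=Ro.from_quat([q[1],q[2],q[3],q[0]]).as_matrix();T[:3,3]=s["ee_pos"]
    M=np.linalg.inv(T@np.array(p["T_tool_cam"]));return K,d,M[:3,:3],M[:3,3]
def ray(c,u,v):
    K,d,R,t=c;a=cv2.undistortPoints(np.array([[[u,v]]],float),K,d)[0,0]
    return -R.T@t,R.T@np.array([a[0],a[1],1])
def atz(c,u,v,z):
    o,r=ray(c,u,v);return o+r*(z-o[2])/r[2]
def proj(c,X):
    K,d,R,t=c;return cv2.projectPoints(np.array(X,float).reshape(-1,1,3),cv2.Rodrigues(R)[0],t,K,d)[0][:,0]
def cap(n,f=None):
    im=viewer.capture(n)
    if f: cv2.imwrite("pics/"+f,im[:,:,::-1])
    return im
Z=dict(meter=0,well_mouth=.061,cover=.055,spare_cover=0,rack=0,cell=.006,vial_a=.006,vial_b=.006,marker=.01,window_l=.008,window_r=.008)
E
python3 - <<'E'
from h import *
s=arm.read_state();print(s)
a=cap("scene");b=cap("top");cv2.imwrite("pics/a.png",b[:,:,::-1]);cv2.imwrite("pics/s.png",a[:,:,::-1])
for n in("top","scene"):
    c=cam(n);print(n,-c[2].T@c[3])
    for t in Z:
        for r in place_of(n,t)[:3]:
            v,u=r["position"];u*=560;v*=420
            print(t,round(r["conf"],2),round(u),round(v),atz(c,u,v,Z[t])[:2].round(4))
E
```

```text
pics
{'time_s': 0.0, 'joint_positions': array([-1.15361728,  0.33289036, -0.06470007,  1.4609383 ,  0.02157569,
        1.34990208, -0.08851959]), 'qd': array([-0.00169246,  0.0019941 , -0.000617  , -0.00019846, -0.00028049,
       -0.00011182, -0.00035374]), 'tau': array([ 5.31078422e-04, -6.23239017e+01,  2.48148409e-02, -3.89900172e+01,
       -6.13874244e-02,  3.97952960e-02,  1.76028548e-04]), 'ee_pos': array([0.26595955, 0.56526968, 0.29144376]), 'tool_rot': array([-1.36401710e-04,  2.18123674e-01,  9.75920869e-01, -7.08885491e-04]), 'ft_force': array([ 0.15393432, -0.5143192 ,  0.19855834]), 'moment': array([ 0.04868867,  0.00370715, -0.03561979]), 'finger_force': 0.0, 'width': 0.9972615255627579}
top [0.46562139 0.00290477 1.11320312]
meter 0.63 260 192 [0.5595 0.0293]
well_mouth 0.56 261 189 [0.5611 0.0265]
well_mouth 0.32 354 234 [ 0.4486 -0.1934]
cover 0.82 261 188 [0.5631 0.0266]
cover 0.24 262 192 [0.5529 0.0225]
spare_cover 0.7 150 191 [0.568  0.3087]
spare_cover 0.67 354 232 [ 0.4513 -0.2062]
spare_cover 0.66 373 231 [ 0.4529 -0.2551]
rack 0.58 375 231 [ 0.4523 -0.2603]
cell 0.64 395 230 [ 0.4545 -0.3101]
vial_a 0.7 374 231 [ 0.4521 -0.2563]
vial_b 0.7 374 231 [ 0.4521 -0.2563]
window_l 0.64 390 229 [ 0.4562 -0.2956]
window_r 0.64 390 229 [ 0.4562 -0.2956]
scene [-0.01280776 -0.75246665  0.96268629]
meter 0.97 290 226 [0.5531 0.0197]
well_mouth 0.57 288 209 [0.5505 0.0252]
cover 0.87 290 209 [0.5591 0.0274]
cover 0.22 343 328 [ 0.4328 -0.3364]
spare_cover 0.74 292 224 [0.5622 0.0238]
spare_cover 0.73 236 168 [0.5699 0.3204]
rack 0.92 329 313 [ 0.4594 -0.2601]
rack 0.65 344 328 [ 0.4623 -0.3114]
cell 0.88 344 328 [ 0.4569 -0.3152]
vial_a 0.78 325 311 [ 0.4539 -0.2542]
vial_a 0.52 314 296 [ 0.4576 -0.2067]
vial_b 0.78 325 311 [ 0.4539 -0.2542]
vial_b 0.52 314 296 [ 0.4576 -0.2067]
marker 0.63 306 268 [ 0.4949 -0.1289]
```

View pics/a.png

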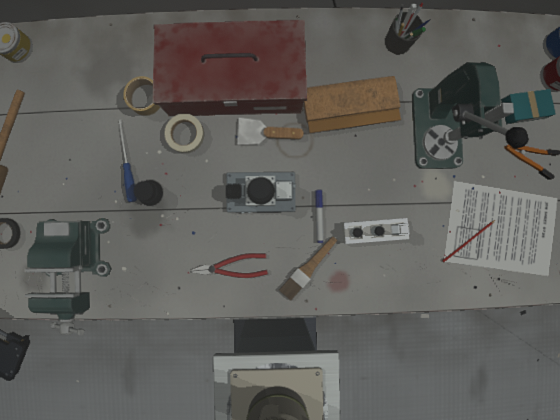

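View pics/s.png

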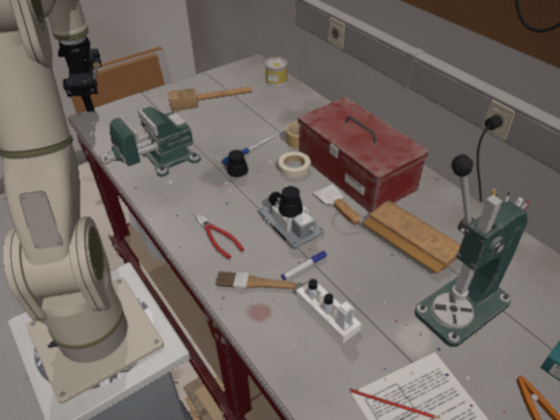

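Top view: photometer at about (260,190), with lamp to the left (+y) and detector to the right. The spare cover is at (150,191), and the rack at (375,231) with the white cell at its right end. The scene view agrees. I'm moving over the meter for a wrist look.

{"op": "servo_tool", "data": {"increments": [[10,-15,15,0,0,-0.0565],[15,-27,15,0,0,-0.0565],[15,-27,15,0,0,-0.0565],[15,-27,15,0,0,-0.0565],[15,-27,0,0,0,-0.0565],[15,-27,0,0,0,-0.0565],[15,-27,0,0,0,-0.0565],[15,-27,0,0,0,-0.0565],[15,-27,0,0,0,-0.0565],[15,-27,0,0,0,-0.0565],[15,-28,0,0,0,-0.0565],[15,-28,0,0,0,-0.0565],[15,-28,0,0,0,-0.0565],[15,-28,0,0,0,-0.0565],[15,-28,0,0,0,-0.0565],[15,-28,0,0,0,-0.0565],[15,-28,0,0,0,-0.0565],[15,-28,0,0,0,-0.0565],[14,-28,0,0,0,-0.0565],[10,-28,0,0,0,-0.0565]], "hand": 0}}

```text
time_s: 2.87
ee_pos: [0.5558, 0.0261, 0.3524]
tool_rot: [0.0, 0.708, 0.707, 0.0]
ft_force: [0.1, 0.3, -0.6]
width: 0.999
finger_force: 0.0
```

```bash
python3 - <<'E'
from h import *
s=arm.read_state();print(s["ee_pos"],s["tool_rot"],s["joint_positions"].round(2),s["time_s"])
print(np.array(viewer.camera_params("wrist")["T_tool_cam"]).round(3))
c=cam("wrist");cap("wrist","w1.png")
for t in ("meter","well_mouth","cover","spare_cover","lifter"):
    for r in place_of("wrist",t)[:3]:
        v,u=r["position"];u*=560;v*=420
        print(t,round(r["conf"],2),round(u),round(v),atz(c,u,v,Z.get(t,.06))[:2].round(4))
for r in cut_out("wrist","cover")[:1]+cut_out("wrist","meter")[:1]:
    print(r["conf"],np.array(r["rect"])*[560,420,560,420], cv2.minAreaRect(np.argwhere(r["region"])[:,::-1].astype(np.float32)))
E
```

```text
[0.55583199 0.02610403 0.35239621] [2.58372423e-04 7.07687063e-01 7.06525941e-01 2.21340905e-04] [-0.55  0.15  0.47  1.58 -0.07  1.43 -0.07] 2.8667
[[-0.    -0.968 -0.249  0.067]
 [ 1.     0.    -0.001  0.   ]
 [ 0.001 -0.249  0.968 -0.092]
 [ 0.     0.     0.     1.   ]]
cover 0.89 282 177 [0.5584 0.0262]Traceback (most recent call last):
  File "<stdin>", line 6, in <module>
ValueError: it knows: cell, cover, marker, meter, rack, spare_cover, vial, well_mouth, well_seat, window
```

View pics/w1.png

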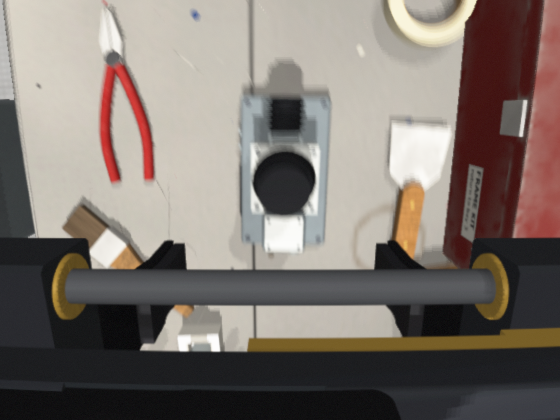

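The wrist view shows the covered meter centred near (285,180), nearly square to x/y, with the lamp up (+y). Next: its yaw and axis, from edges.

```bash
python3 - <<'E'
from h import *
c=cam("wrist");im=cv2.imread("pics/w1.png");g=cv2.cvtColor(im,cv2.COLOR_BGR2GRAY)
x0,y0=225,60
L=cv2.createLineSegmentDetector().detect(g[y0:262,x0:345])[0][:,0]+[x0,y0,x0,y0]
for l in L:
    if np.hypot(*(l[2:]-l[:2]))<25: continue
    P=[atz(c,l[0],l[1],.055),atz(c,l[2],l[3],.055)];d=P[1]-P[0]
    a=np.degrees(np.arctan2(d[1],d[0]));a=(a+45)%90-45
    print(l.round(),"ang",a.round(1),"len",np.hypot(*d[:2]).round(3),((P[0]+P[1])/2)[:2].round(4))
# cover top circle
m=(g<28).astype(np.uint8);
r=cut_out("wrist","cover")[0];reg=r["region"].astype(np.uint8)
cs=max(cv2.findContours(reg,0,1)[0],key=len);print(cv2.minEnclosingCircle(cs),cv2.fitEllipse(cs))
(u,v),R=cv2.minEnclosingCircle(cs)
for p in ("cover_base",): print(proj(c,[[.558,.026,.055],[.558,.026,.117],[.582,.026,.117],[.592,.026,.055]]))
for t in("meter","well_mouth"):
  for r in place_of("wrist",t)[:2]:
    v,u=r["position"];print(t,r["conf"],u*560,v*420,atz(c,u*560,v*420,Z[t]))
big=cv2.resize(im[50:270,180:380],None,fx=3.6,fy=2.7);cv2.imwrite("pics/c1.png",cv2.convertScaleAbs(big,alpha=1.8,beta=20))
E
```

```text
[308. 151. 316. 182.] ang 15.4 len 0.034 [0.5881 0.04  ]
[266. 213. 250. 181.] ang 25.7 len 0.038 [0.5313 0.0077]
[290. 147. 310. 161.] ang -35.1 len 0.026 [0.5752 0.0528]
[264. 216. 264. 251.] ang -0.7 len 0.04 [ 0.5377 -0.0325]
[302. 253. 303. 218.] ang -0.3 len 0.04 [ 0.5789 -0.0353]
[302. 215. 264. 216.] ang 0.7 len 0.04 [ 0.5581 -0.0123]
[239. 224. 238. 197.] ang -0.1 len 0.03 [ 0.5105 -0.0074]
[238. 197. 238. 146.] ang -0.9 len 0.054 [0.5112 0.0346]
[303.  96. 301. 129.] ang -2.5 len 0.033 [0.5769 0.0942]
[269. 251. 294. 251.] ang -0.1 len 0.027 [ 0.5569 -0.0528]
[249. 182. 250. 211.] ang 1.2 len 0.031 [0.5231 0.0083]
[317. 214. 320. 147.] ang -1.1 len 0.071 [0.5948 0.0246]
[250. 144. 250. 174.] ang -1.6 len 0.031 [0.5238 0.0472]
[242. 107. 242. 232.] ang -1.3 len 0.131 [0.5156 0.0344]
[331. 101. 324. 242.] ang -0.9 len 0.148 [0.6044 0.0319]
[254. 139. 252. 113.] ang 2.4 len 0.026 [0.5273 0.0807]
[269.  96. 298.  97.] ang -2.6 len 0.029 [0.5583 0.1098]
[306. 218. 305. 246.] ang -1.0 len 0.031 [ 0.5826 -0.0309]
[322. 237. 327. 111.] ang -0.8 len 0.133 [0.6007 0.03  ]
((282.6417236328125, 179.7755889892578), 35.2303581237793) ((282.4870910644531, 179.30490112304688), (62.58671951293945, 69.03315734863281), 178.26473999023438)
[[283.13546837 179.87118855]
 [283.61422256 192.2950702 ]
 [310.81289789 192.3570583 ]
 [315.7818725  179.95248775]]
```

View pics/c1.png

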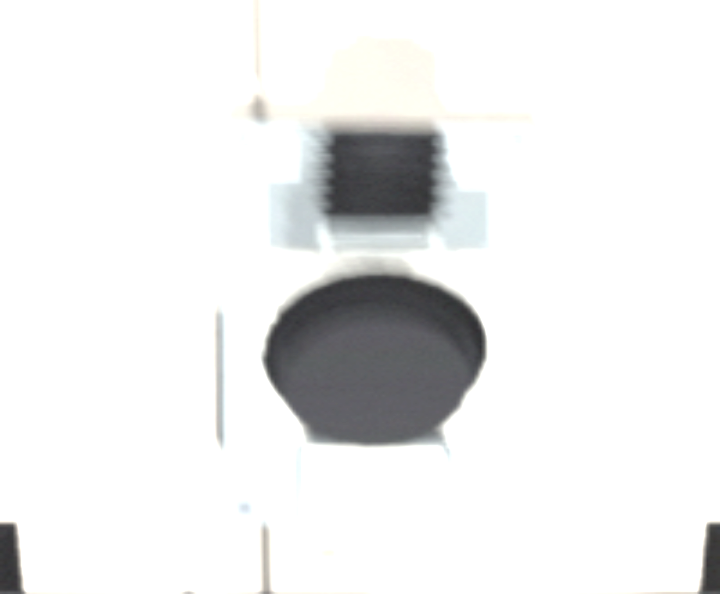

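{"op": "servo_tool", "data": {"increments": [[2.5,0,-22,0,0,0],[0,0,-26,0,0,0],[0,0,-26,0,0,0],[0,0,-26,0,0,0],[0,0,-26,0,0,0],[0,0,-25,0,0,0],[0,0,-20,0,0,0],[0,0,-12,0,0,0],[0,0,-8,0,0,0],[0,0,0,0,0,0]]}}

```text
time_s: 4.1
ee_pos: [0.557, 0.028, 0.1602]
tool_rot: [-0.0, 0.706, 0.708, -0.001]
ft_force: [-0.5, -0.3, 0.7]
width: 1.003
finger_force: 0.0
```

{"op": "servo_tool", "data": {"increments": [[0,0,0,0,0,0],[0,0,0,0,0,0],[0,0,0,0,0,0],[0,0,0,0,0,0],[0,0,0,0,0,0],[0,0,0,0,0,0],[0,0,0,0,0,0],[0,0,0,0,0,0]], "hand": 1}}

```text
time_s: 4.77
ee_pos: [0.5576, 0.0275, 0.1614]
tool_rot: [0.0, 0.707, 0.707, 0.0]
ft_force: [-0.5, 0.5, 1.2]
width: 0.543
finger_force: 30.0
```

{"op": "servo_tool", "data": {"increments": [[0,0,3,0,0,0],[0,0,6,0,0,0],[0,0,10,0,0,0],[0,0,18,0,0,0],[0,0,25,0,0,0],[0,0,25,0,0,0],[0,10,18,0,0,0],[1,20,5,0,0,0],[2,28,0,0,0,0],[2,30,0,0,0,0],[2,28,0,0,0,0],[2,26,0,0,0,0],[1,20,0,0,0,0],[0,10,0,0,0,0],[0,0,0,0,0,0],[0,0,0,0,0,0]]}}

```text
time_s: 6.1
ee_pos: [0.5677, 0.1987, 0.2717]
tool_rot: [0.0, 0.707, 0.707, -0.0]
ft_force: [0.1, -0.9, -1.1]
width: 0.545
finger_force: 30.0
```

```bash
python3 - <<'E'
from h import *
s=arm.read_state();print(s["ee_pos"],s["width"],s["finger_force"])
c=cam("wrist");cap("wrist","w2.png")
print(proj(c,[[.57,.315,0],[.57,.315,.062]]))
for r in place_of("wrist","spare_cover")[:3]:
    v,u=r["position"];u*=560;v*=420
    print(round(r["conf"],2),u,v,atz(c,u,v,0))
for r in cut_out("wrist","spare_cover")[:3]:
    cs=max(cv2.findContours(r["region"].astype(np.uint8),0,1)[0],key=len);print(r["conf"],cv2.fitEllipse(cs),cv2.boundingRect(cs))
c=cam("top");cap("top");
for r in place_of("top","spare_cover")[:3]:
    v,u=r["position"];u*=560;v*=420
    print(round(r["conf"],2),u,v,atz(c,u,v,0))
E
```

```text
[0.56768567 0.19871748 0.27167185] 0.5450412848299876 29.99550058040768
[[282.66004428  55.70308673]
 [283.16961326  44.03648211]]
0.66 278.6 64.092 [0.5663203 0.3077194 0.       ]
0.69 ((277.7008056640625, 60.11727523803711), (72.32341003417969, 80.24638366699219), 178.7945098876953) (241, 20, 75, 81)
0.66 ((279.9502258300781, 228.66940307617188), (95.41622161865234, 124.06729888916016), 88.78840637207031) (220, 179, 121, 91)
0.19 ((234.92095947265625, 327.0024719238281), (21.975984573364258, 38.414703369140625), 127.2217788696289) (222, 308, 35, 31)
```

View pics/w2.png

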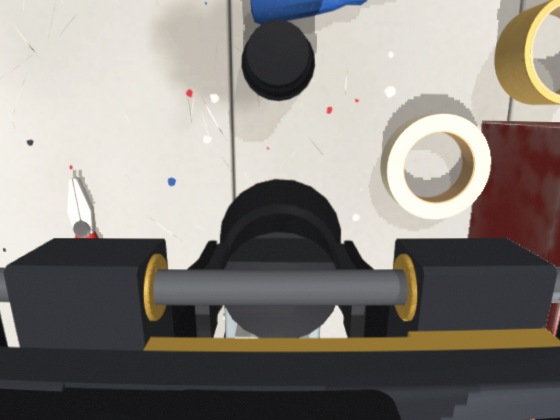

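Spare at (278,60) in the wrist view, with the held cover's skirt above the fingers (top at row 179). I'll fit both silhouettes in this picture.

```bash
python3 - <<'E'
from h import *
from scipy.optimize import least_squares
c=cam("wrist")
th=np.linspace(0,2*np.pi,180)
def sil(x,y,z0):
    P=np.concatenate([np.c_[x+r*np.cos(th),y+r*np.sin(th),0*th+z0+h] for r,h in((.034,0),(.028,.031),(.024,.033),(.024,.062))])
    p=proj(c,P);return p
g=cv2.cvtColor(cv2.imread("pics/w2.png"),cv2.COLOR_BGR2GRAY)
print(sil(.57,.315,0).min(0),sil(.57,.315,0).max(0))
f=lambda q:np.r_[sil(q[0],q[1],0).min(0)-[241,20],sil(q[0],q[1],0).max(0)-[316,101]]
r=least_squares(f,[.57,.31],x_scale=.01,diff_step=1e-3);print("spare",r.x,r.fun)
f=lambda q:np.r_[sil(q[0],q[1],.165).min(0)-[220,179],sil(q[0],q[1],.165)[:,0].max()-341]
r=least_squares(f,[.568,.2],x_scale=.01,diff_step=1e-3);print("held",r.x,r.fun)
for y in(40,60,200,215): 
    print(y,np.flatnonzero(g[y,200:360]<50)[[0,-1]]+200)
print(np.flatnonzero(g[:130,279]<50)[[0,-1]],np.flatnonzero(g[130:,279]<50)[0]+130)
E
```

```text
[244.73454032   8.9379366 ] [319.79393435  93.74087024]
spare [0.5665717  0.30776033] [ 0.12801972 -0.62359388 -0.12815974  0.8026128 ]
held [0.56818469 0.19632877] [-0.97302065  0.07933523  0.9734753 ]
40 [249 306]
60 [242 313]
200 [234 326]
215 [226 335]
[18 99] 180
```

{"op": "servo_tool", "data": {"increments": [[-0.6,10,0,0,0,0],[-1,20,0,0,0,0],[0,25,0,0,0,0],[0,25,0,0,0,0],[0,20,-5,0,0,0],[0,11,-15,0,0,0],[0,0,-20,0,0,0],[0,0,-20,0,0,0],[0,0,-15,0,0,0],[0,0,-8,0,0,0],[0,0,0,0,0,0],[0,0,0,0,0,0]]}}

```text
time_s: 7.35
ee_pos: [0.566, 0.3103, 0.1881]
tool_rot: [0.0, 0.707, 0.707, -0.0]
ft_force: [-0.4, -0.7, 0.9]
width: 0.544
finger_force: 30.0
```

{"op": "servo_tool", "data": {"increments": [[0,0,-4,0,0,0],[0,0,-5,0,0,0],[0,0,-5,0,0,0],[0,0,-5,0,0,0],[0,0,-5,0,0,0],[0,0,-4,0,0,0],[0,0,-3,0,0,0],[0,0,-3,0,0,0],[0,0,0,0,0,0]]}}

```text
time_s: 8.1
ee_pos: [0.5657, 0.3104, 0.1536]
tool_rot: [-0.0, 0.707, 0.707, -0.0]
ft_force: [0.3, 1.0, -0.9]
width: 0.547
finger_force: 30.0
```

{"op": "servo_tool", "data": {"increments": [[0,0,-4,0,0,0],[0,0,-4,0,0,0],[0,0,-3,0,0,0],[0,0,-3,0,0,0],[0,0,-2,0,0,0],[0,0,0,0,0,0],[0,0,0,0,0,0]]}}

```text
time_s: 8.68
ee_pos: [0.566, 0.3105, 0.1382]
tool_rot: [0.0, 0.707, 0.707, -0.0]
ft_force: [-0.3, -0.3, -0.9]
width: 0.545
finger_force: 30.0
```

{"op": "servo_tool", "data": {"increments": [[0,0,-1.5,0,0,0],[0,0,-1,0,0,0],[0,0,-0.5,0,0,0],[0,0,0,0,0,0]]}}

```text
time_s: 9.02
ee_pos: [0.566, 0.3106, 0.1355]
tool_rot: [0.0, 0.707, 0.707, 0.0]
ft_force: [0.4, -0.9, 1.0]
width: 0.546
finger_force: 30.0
```

{"op": "servo_tool", "data": {"increments": [[0,0,-0.7,0,0,0],[0,0,-0.7,0,0,0],[0,0,0,0,0,0]]}}

```text
time_s: 9.27
ee_pos: [0.5662, 0.3108, 0.135]
tool_rot: [-0.0, 0.707, 0.707, 0.001]
ft_force: [-3.0, -1.2, 10.5]
width: 0.547
finger_force: 30.0
```

{"op": "servo_tool", "data": {"increments": [[0,0,0,0,0,0],[0,0,0,0,0,0],[0,0,0,0,0,0],[0,0,0,0,0,0],[0,0,0,0,0,0],[0,0,0,0,0,0]], "hand": 0}}

```text
time_s: 9.77
ee_pos: [0.566, 0.3105, 0.1337]
tool_rot: [0.0, 0.707, 0.707, -0.0]
ft_force: [-0.1, 0.4, -0.8]
width: 0.91
finger_force: 0.0
```

{"op": "servo_tool", "data": {"increments": [[0,0,4,0,0,0],[0,0,10,0,0,0],[0,0,20,0,0,0],[0,0,30,0,0,0],[0,0,30,0,0,0],[0,-10,25,0,0,0],[0,-20,15,0,0,0],[0,-28,10,0,0,0],[0,-28,6,0,0,0],[0,-24,0,0,0,0],[0,0,0,0,0,0]]}}

```text
time_s: 10.68
ee_pos: [0.5672, 0.1943, 0.2861]
tool_rot: [0.001, 0.709, 0.705, 0.001]
ft_force: [0.4, -0.3, -0.8]
width: 0.998
finger_force: 0.0
```

```bash
python3 - <<'E'
from h import *
s=arm.read_state();print(s["ee_pos"],s["width"])
a=cap("wrist");b=cap("scene")
x=cv2.resize(a[:240,120:440],(640,480));y=cv2.resize(b[110:230,190:350],(640,480))[:, :]
cv2.imwrite("pics/n.png",cv2.resize(np.vstack([x,y]),(450,600))[:,:,::-1])
c=cam("wrist");th=np.linspace(0,6.28,180)
P=lambda x,y,z0:proj(c,np.concatenate([np.c_[x+r*np.cos(th),y+r*np.sin(th),0*th+z0+h] for r,h in((.034,0),(.024,.062))]))
for z in(0,.029): print(P(.5666,.3078,z).min(0),P(.5666,.3078,z).max(0))
for n in("cover","spare_cover"):
  for r in cut_out("wrist",n)[:2]:print(n,r["conf"],np.array(r["rect"])*[560,420,560,420])
E
```

```text
[0.56720106 0.19426689 0.28610433] 0.9979082548443855
[244.10573708  25.95435029] [316.01017898 104.11920466]
[241.04453933  16.94506357] [319.08921363 103.51856089]
cover 0.78 [276.864  49.812  78.12   88.788]
spare_cover 0.44 [274.848  97.986  15.512   5.796]
```

View pics/n.png

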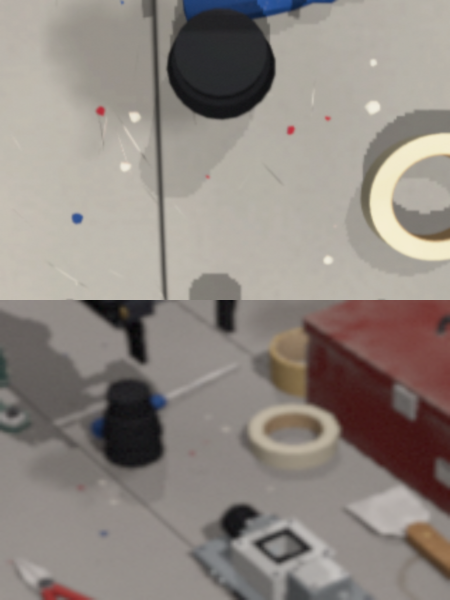

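The cover stands squarely nested over the spare (stack at (221,65) in the crop, upright in the scene view). The well is open. Next I measure the well from above.

{"op": "servo_tool", "data": {"increments": [[0,-10,0,0,0,0],[0,-20,0,0,0,0],[0,-28,0,0,0,0],[-1,-28,0,0,0,0],[-1,-28,0,0,0,0],[-1,-25,0,0,0,0],[-1,-20,0,0,0,0],[-1,-12,0,0,0,0],[0,0,0,0,0,0],[0,0,0,0,0,0],[0,0,0,0,0,0],[0,0,0,0,0,0]]}}

```text
time_s: 11.88
ee_pos: [0.5611, 0.0314, 0.2837]
tool_rot: [-0.0, 0.706, 0.708, 0.0]
ft_force: [0.2, 0.1, 0.1]
width: 0.998
finger_force: 0.0
```

```bash
python3 - <<'E'
from h import *
s=arm.read_state();print(s["ee_pos"],s["tool_rot"])
c=cam("wrist");a=cap("wrist","w3.png");np.save("w3c.npy",np.c_[c[2],c[3]])
for t in("well_mouth","meter"):
  for r in place_of("wrist",t)[:2]:
    v,u=r["position"];print(t,r["conf"],u*560,v*420,atz(c,u*560,v*420,Z[t]))
g=cv2.cvtColor(a,cv2.COLOR_RGB2GRAY)
u0,v0=map(int,proj(c,[[.559,.0255,.061]])[0]);print(u0,v0)
x0,y0=u0-75,v0-75
cv2.imwrite("pics/w3c.png",cv2.resize(a[y0:y0+150,x0:x0+150],(600,600),interpolation=2)[:,:,::-1])
L=cv2.createLineSegmentDetector().detect(g[y0:y0+150,x0:x0+150])[0][:,0]+[x0,y0,x0,y0]
for l in L:
    if np.hypot(*(l[2:]-l[:2]))<22: continue
    P=[atz(c,l[0],l[1],.061),atz(c,l[2],l[3],.061)];d=P[1]-P[0]
    a=np.degrees(np.arctan2(d[1],d[0]));a=(a+45)%90-45
    print(l.round()-[x0,y0,x0,y0],"ang",a.round(1),"len",np.hypot(*d[:2]).round(3),((P[0]+P[1])/2)[:2].round(4))
E
```

```text
[0.56105149 0.0314337  0.28371907] [-1.76783501e-04  7.05827700e-01  7.08383527e-01  6.81643894e-05]
well_mouth 0.74 278.376 196.812 [0.55955912 0.02787467 0.061     ]
meter 0.64 276.92 183.918 [0.5577642  0.02740761 0.        ]
277 199
[100.  51.  98.  94.] ang -0.9 len 0.038 [0.5789 0.028 ]
[98. 96. 52. 95.] ang -0.7 len 0.04 [0.5584 0.008 ]
[  1. 145.  97. 145.] ang -0.0 len 0.086 [ 0.5349 -0.0387]
[53. 96. 52. 43.] ang -0.0 len 0.046 [0.5394 0.0304]
[54. 48. 98. 48.] ang 0.0 len 0.037 [0.5594 0.0492]
[ 53. 107. 113. 110.] ang -2.6 len 0.053 [ 0.5655 -0.0042]
[118.  32.  36.  30.] ang -0.9 len 0.068 [0.5599 0.0634]
[ 97. 143.  99. 118.] ang -1.3 len 0.024 [ 0.5789 -0.0247]
[ 99. 116.  51. 116.] ang -0.3 len 0.043 [ 0.5584 -0.0111]
[ 23. 111.  23.  32.] ang -1.3 len 0.069 [0.5141 0.0282]
[ 52. 118.  52. 143.] ang -0.4 len 0.024 [ 0.5383 -0.0248]
[ 99. 145. 148. 145.] ang 0.2 len 0.044 [ 0.6022 -0.0383]
[91. 24. 62. 23.] ang -0.5 len 0.024 [0.5594 0.0695]
[62. 27. 91. 28.] ang -1.8 len 0.024 [0.5594 0.0667]
[ 35.  32.  36. 108.] ang -1.1 len 0.066 [0.5248 0.0294]
[59. 88. 92. 89.] ang -1.2 len 0.028 [0.559  0.0142]
[91. 80. 62. 80.] ang 0.3 len 0.025 [0.5595 0.0217]
[ 25. 142.  25. 109.] ang -1.8 len 0.031 [ 0.5139 -0.0203]
[115. 111. 118.  33.] ang -0.7 len 0.068 [0.5939 0.028 ]
[ 26.   1.  28. 138.] ang -1.0 len 0.12 [0.5175 0.028 ]
[94. 15. 62. 15.] ang -0.6 len 0.027 [0.5609 0.0763]
[58. 56. 59. 87.] ang 0.1 len 0.027 [0.5444 0.0291]
[102. 113. 101. 142.] ang 0.0 len 0.027 [ 0.5819 -0.0217]
[93. 87. 94. 57.] ang -1.5 len 0.026 [0.5743 0.0286]
[ 48. 142.  49. 112.] ang -3.2 len 0.028 [ 0.5353 -0.0213]
[131.   1. 124. 143.] ang -0.8 len 0.125 [0.6031 0.0259]
[115.   1. 115.  23.] ang 1.5 len 0.018 [0.5907 0.0791]
[40. 26. 39.  1.] ang 2.3 len 0.02 [0.5294 0.0779]
[121. 139. 128.   1.] ang -0.8 len 0.121 [0.6004 0.0278]
[46. 23. 47.  1.] ang -2.1 len 0.018 [0.5348 0.0789]
```

View pics/w3c.png

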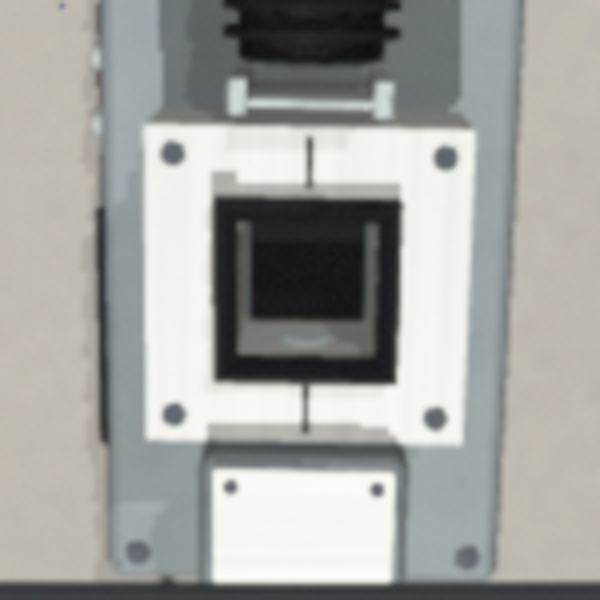

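Well mouth centre in the crop is (307,290), which gives about (0.559, 0.028) and yaw −0.9°. On to the rack.

{"op": "servo_tool", "data": {"increments": [[-4,-12,0,0,0,0],[-7,-24,0,0,0,0],[-8,-28,0,0,0,0],[-9,-28,0,0,0,0],[-9,-28,0,0,0,0],[-9,-28,0,0,0,0],[-9,-28,0,0,0,0],[-9,-28,0,0,0,0],[-9,-28,0,0,0,0],[-9,-28,0,0,0,0],[-9,-28,0,0,0,0],[-8,-24,0,0,0,0],[-6,-15,0,0,0,0],[0,0,0,0,0,0],[0,0,0,0,0,0],[0,0,0,0,0,0],[0,0,0,0,0,0],[0,0,0,0,0,0]]}}

```text
time_s: 13.53
ee_pos: [0.4565, -0.2964, 0.2838]
tool_rot: [-0.0, 0.706, 0.708, 0.0]
ft_force: [-0.1, 0.3, 0.3]
width: 0.998
finger_force: 0.0
```

```bash
python3 - <<'E'
from h import *
s=arm.read_state();print(s["ee_pos"],s["tool_rot"],s["joint_positions"].round(2))
c=cam("wrist");a=cap("wrist","w4.png")
for t in("cell","rack","vial_a","window_l"):
  for r in place_of("wrist",t)[:3]:
    v,u=r["position"];print(t,r["conf"],u*560,v*420,atz(c,u*560,v*420,Z[t]))
g=cv2.cvtColor(a,cv2.COLOR_RGB2GRAY)
u0,v0=map(int,proj(c,[[.456,-.31,.07]])[0]);print(u0,v0)
x0,y0=u0-75,max(v0-110,0)
cv2.imwrite("pics/w4c.png",cv2.resize(a[y0:y0+150,x0:x0+150],(600,600),interpolation=2)[:,:,::-1]);print(x0,y0)
L=cv2.createLineSegmentDetector().detect(g[y0:y0+150,x0:x0+150])[0][:,0]+[x0,y0,x0,y0]
for l in L:
    if np.hypot(*(l[2:]-l[:2]))<15: continue
    for z in (.026,.078):
      P=[atz(c,l[0],l[1],z),atz(c,l[2],l[3],z)];d=P[1]-P[0]
      a=np.degrees(np.arctan2(d[1],d[0]));a=(a+45)%90-45
      print(l.round()-[x0,y0,x0,y0],z,"ang",a.round(1),"len",np.hypot(*d[:2]).round(3),((P[0]+P[1])/2)[:2].round(4))
E
```

```text
[ 0.45647433 -0.29644797  0.28382523] [-8.12133598e-05  7.06104557e-01  7.08107560e-01  1.77721716e-04] [-0.14  0.18  0.71  1.72 -0.12  1.29  0.6 ]
cell 0.89 283.808 192.78 [ 0.46019284 -0.30830834  0.006     ]
rack 0.77 278.99199999999996 143.01000000000002 [ 0.45527345 -0.2596174   0.        ]
vial_a 0.71 279.608 142.002 [ 0.4558869  -0.25816044  0.006     ]
vial_a 0.62 276.08 86.898 [ 0.45246237 -0.20690003  0.006     ]
window_l 0.65 282.296 185.388 [ 0.45864298 -0.30042413  0.008     ]
279 210
204 100
[ 60. 104.  61.  85.] 0.026 ang -3.4 len 0.019 [ 0.4417 -0.3058]
[ 60. 104.  61.  85.] 0.078 ang -3.4 len 0.016 [ 0.4439 -0.2943]
[ 88. 104.  66. 105.] 0.026 ang 3.5 len 0.021 [ 0.4573 -0.3153]
[ 88. 104.  66. 105.] 0.078 ang 3.5 len 0.018 [ 0.4572 -0.3025]
[ 43.   1.  51. 127.] 0.026 ang 2.8 len 0.118 [ 0.43   -0.2788]
[ 43.   1.  51. 127.] 0.078 ang 2.8 len 0.1 [ 0.4339 -0.2714]
[ 90.  99.  91. 124.] 0.026 ang 4.5 len 0.025 [ 0.4704 -0.3227]
[ 90.  99.  91. 124.] 0.078 ang 4.5 len 0.021 [ 0.4684 -0.3088]
[135. 148. 142.   1.] 0.026 ang -0.1 len 0.14 [ 0.515  -0.2895]
[135. 148. 14
[... 1325 characters left out ...]
 0.019 [ 0.4553 -0.2401]
[64. 24. 86. 23.] 0.078 ang 3.1 len 0.016 [ 0.4555 -0.2384]
[69. 81. 89. 80.] 0.026 ang 3.2 len 0.019 [ 0.4595 -0.2923]
[69. 81. 89. 80.] 0.078 ang 3.2 len 0.016 [ 0.4591 -0.2829]
[ 89. 123.  88. 106.] 0.026 ang 4.3 len 0.017 [ 0.4682 -0.3252]
[ 89. 123.  88. 106.] 0.078 ang 4.3 len 0.015 [ 0.4665 -0.3109]
[ 66. 107.  68. 124.] 0.026 ang 4.1 len 0.018 [ 0.4478 -0.3265]
[ 66. 107.  68. 124.] 0.078 ang 4.1 len 0.015 [ 0.4491 -0.312 ]
[86. 26. 66. 27.] 0.026 ang 2.8 len 0.018 [ 0.4559 -0.2427]
[86. 26. 66. 27.] 0.078 ang 2.8 len 0.015 [ 0.456  -0.2407]
[41. 94. 40. 78.] 0.026 ang 2.9 len 0.016 [ 0.4232 -0.2979]
[41. 94. 40. 78.] 0.078 ang 2.9 len 0.013 [ 0.4281 -0.2877]
```

View pics/w4c.png

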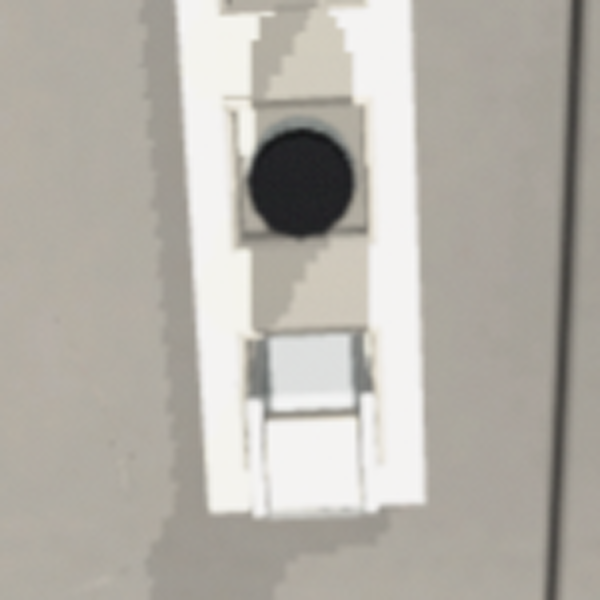

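Cell at crop (315,430) in the −y end pocket, with its clear face toward +y and white frosted sides at ±x. Rack yaw is about +2.85°. That puts the cell at about (0.458, −0.310). Descending to grip with the TCP at z 0.122.

{"op": "servo_tool", "data": {"increments": [[0.5,-6,-10,0,0,0.024],[1,-8,-20,0,0,0.024],[0,0,-25,0,0,0],[0,0,-28,0,0,0],[0,0,-28,0,0,0],[0,0,-24,0,0,0],[0,0,-16,0,0,0],[0,0,-8,0,0,0],[0,0,-3,0,0,0],[0,0,0,0,0,0],[0,0,0,0,0,0]]}}

```text
time_s: 14.7
ee_pos: [0.458, -0.3118, 0.1229]
tool_rot: [0.001, 0.69, 0.724, 0.0]
ft_force: [0.5, 0.5, -0.7]
width: 0.998
finger_force: 0.0
```

{"op": "servo_tool", "data": {"increments": [[0,0,0,0,0,0],[0,0,0,0,0,0],[0,0,0,0,0,0],[0,0,0,0,0,0],[0,0,0,0,0,0],[0,0,0,0,0,0],[0,0,0,0,0,0],[0,0,0,0,0,0],[0,0,0,0,0,0],[0,0,0,0,0,0]], "hand": 1}}

```text
time_s: 15.53
ee_pos: [0.4575, -0.3115, 0.1219]
tool_rot: [0.0, 0.69, 0.724, 0.0]
ft_force: [-0.6, -0.7, 0.0]
width: 0.327
finger_force: 0.0
```

{"op": "servo_tool", "data": {"increments": [[0,0,0,0,0,0],[0,0,0,0,0,0],[0,0,0,0,0,0],[0,0,0,0,0,0]]}}

```text
time_s: 15.87
ee_pos: [0.4575, -0.3114, 0.1219]
tool_rot: [0.0, 0.69, 0.724, 0.0]
ft_force: [-0.2, -0.7, 0.1]
width: 0.298
finger_force: 30.0
```

{"op": "servo_tool", "data": {"increments": [[0,0,3,0,0,0],[0,0,6,0,0,0],[0,0,12,0,0,0],[0,0,20,0,0,0],[0,0,25,0,0,0],[3,10,20,0,0,0],[7,22,14,0,0,-0.008],[8,27,0,0,0,-0.008],[8,28,0,0,0,-0.008],[8,28,0,0,0,-0.008],[8,28,0,0,0,-0.008],[8,28,0,0,0,-0.008],[8,28,0,0,0,-0.008],[8,28,0,0,0,-0.008],[8,28,0,0,0,0],[8,28,0,0,0,0],[8,26,0,0,0,0],[7,18,0,0,0,0],[4.5,12,0,0,0,0],[0,0,0,0,0,0]]}}

```text
time_s: 17.53
ee_pos: [0.5597, 0.0304, 0.2226]
tool_rot: [0.0, 0.711, 0.703, 0.001]
ft_force: [-1.3, 0.5, -1.0]
width: 0.296
finger_force: 30.0
```

{"op": "servo_tool", "data": {"increments": [[0,0,0,0,0,0],[0,0,0,0,0,0],[0,0,0,0,0,0]]}}

```text
time_s: 17.78
ee_pos: [0.5588, 0.0257, 0.2222]
tool_rot: [0.0, 0.713, 0.701, -0.0]
ft_force: [0.7, -0.2, -0.7]
width: 0.297
finger_force: 30.0
```

```bash
python3 - <<'E'
from h import *
s=arm.read_state();print(s["ee_pos"],s["tool_rot"])
c=cam("wrist");a=cap("wrist","w5.png")
for t in("cell","well_mouth","window_l"):
  for r in place_of("wrist",t)[:2]:
    v,u=r["position"];z={"cell":s["ee_pos"][2]-.116,"window_l":s["ee_pos"][2]-.114}.get(t,.061);print(t,r["conf"],u*560,v*420,atz(c,u*560,v*420,z))
x,y,z=s["ee_pos"]
print("pred bottom corners",proj(c,[[x+i*.013,y+.013,z-.116] for i in(-1,1)]),"neck far corners",proj(c,[[.5592+i*.02,.028+j*.02,.061] for i in(-1,1) for j in (-1,1)]).round())
b=cap("top");e=cap("scene")
cv2.imwrite("pics/w5v.png",np.hstack([cv2.resize(a[100:340,180:380],(400,480),interpolation=2),cv2.resize(e[150:270,240:340],(400,480),interpolation=2)])[:,:,::-1])
E
```

```text
[0.5587529  0.0257063  0.22218457] [ 2.18212408e-04  7.13243964e-01  7.00915828e-01 -3.78515312e-05]
cell 0.97 284.48 227.892 [0.56142693 0.02783954 0.10618457]
well_mouth 0.72 280.616 209.916 [0.5592222  0.02665473 0.061     ]
window_l 0.98 283.08 213.318 [0.56075322 0.03707125 0.10818457]
pred bottom corners [[256.56592474 210.05332324]
 [302.41282495 209.27826018]] neck far corners [[253. 236.]
 [251. 180.]
 [309. 235.]
 [310. 179.]]
```

View pics/w5v.png

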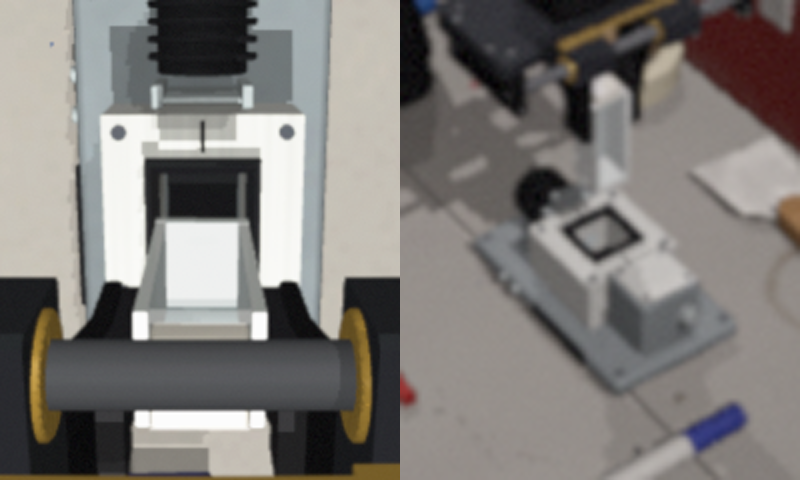

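Wrist view: the cell is upright between the pads on its white sides, with its bottom edge centred at crop (201,221). The neck's far edge is at (203,158). I need about +2 mm in y. Descending.

{"op": "servo_tool", "data": {"increments": [[0.3,2,-6,0,0,0],[0,0,-10,0,0,0],[0,0,-10,0,0,0],[0,0,-8,0,0,0],[0,0,-4,0,0,0],[0,0,0,0,0,0],[0,0,0,0,0,0]]}}

```text
time_s: 18.67
ee_pos: [0.5592, 0.0295, 0.1836]
tool_rot: [-0.0, 0.712, 0.702, -0.0]
ft_force: [-0.2, -0.1, -0.1]
width: 0.297
finger_force: 30.0
```

{"op": "servo_tool", "data": {"increments": [[0,0,-2,0,0,0],[0,0,-2,0,0,0],[0,0,-2,0,0,0],[0,0,-2,0,0,0],[0,0,-1,0,0,0],[0,0,0,0,0,0]]}}

```text
time_s: 19.17
ee_pos: [0.5598, 0.0294, 0.1761]
tool_rot: [0.0, 0.712, 0.702, 0.001]
ft_force: [-4.5, -1.1, 11.0]
width: 0.298
finger_force: 30.0
```

{"op": "servo_tool", "data": {"increments": [[0,0,2,0,0,0],[0,0,3,0,0,0],[0,0,0,0,0,0],[0,0,0,0,0,0]]}}

```text
time_s: 19.5
ee_pos: [0.5593, 0.0296, 0.1799]
tool_rot: [0.0, 0.712, 0.702, 0.0]
ft_force: [-0.1, 0.4, -0.3]
width: 0.297
finger_force: 30.0
```

```bash
python3 - <<'E'
from h import *
P=[];C=[];W=[]
for i in range(5):
    s=arm.read_state();P.append(np.r_[s["ee_pos"],s["tool_rot"]]);a=cap("wrist","w6.png")
    for t,L in(("cell",C),("well_mouth",W)):
        for r in place_of("wrist",t)[:1]: L.append([r["position"][1]*560,r["position"][0]*420])
P=np.array(P);print(P.round(4));print(np.array(C).round(1),np.array(W).round(1))
import h
M=P.mean(0);R=Ro.from_quat(M[[4,5,6,3]]).as_matrix();T=np.eye(4);T[:3,:3]=R;T[:3,3]=M[:3]
p=viewer.camera_params("wrist");V=np.linalg.inv(T@np.array(p["T_tool_cam"]));c=(np.array(p["intrinsics"]),np.array(p["dist"]),V[:3,:3],V[:3,3])
x,y,z=M[:3]
print("bottom",proj(c,[[x+i*.013,y+.013,z-.116] for i in(-1,1)]),"neck",proj(c,[[.5592+i*.02,.028+.02,.061] for i in(-1,1)]))
e=cap("scene")
for n in("scene","top"):
    if n=="top":cap("top")
    k=cam(n)
    for t,zz in(("cell",z-.116),("well_mouth",.061)):
        for r in place_of(n,t)[:1]: print(n,t,r["conf"],atz(k,r["position"][1]*560,r["position"][0]*420,zz))
cv2.imwrite("pics/w6v.png",np.hstack([cv2.resize(a[130:280,220:345],(500,600),interpolation=2),cv2.resize(e[180:240,270:310],(300,600),interpolation=2)])[:,:,::-1])
E
```

```text
[[ 5.593e-01  2.960e-02  1.799e-01  1.000e-04  7.124e-01  7.018e-01
   1.000e-04]
 [ 5.592e-01  2.960e-02  1.797e-01 -1.000e-04  7.124e-01  7.018e-01
  -1.000e-04]
 [ 5.592e-01  2.950e-02  1.797e-01 -0.000e+00  7.124e-01  7.018e-01
  -1.000e-04]
 [ 5.592e-01  2.950e-02  1.798e-01 -0.000e+00  7.124e-01  7.018e-01
  -0.000e+00]
 [ 5.593e-01  2.950e-02  1.798e-01  0.000e+00  7.124e-01  7.018e-01
  -0.000e+00]]
[[281.3 227.7]
 [283.1 229.1]
 [280.9 226.5]
 [281.2 226.3]
 [284.3 228.2]] []
bottom [[256.68057861 210.06108294]
 [302.52647361 209.39694444]] neck [[244.34655956 199.7516815 ]
 [314.41818344 198.72675445]]
scene cell 0.8 [0.55821151 0.02548553 0.06378738]
scene well_mouth 0.98 [0.56145003 0.03065268 0.061     ]
top well_mouth 0.35 [ 0.45320938 -0.24561606  0.061     ]
```

View pics/w6v.png

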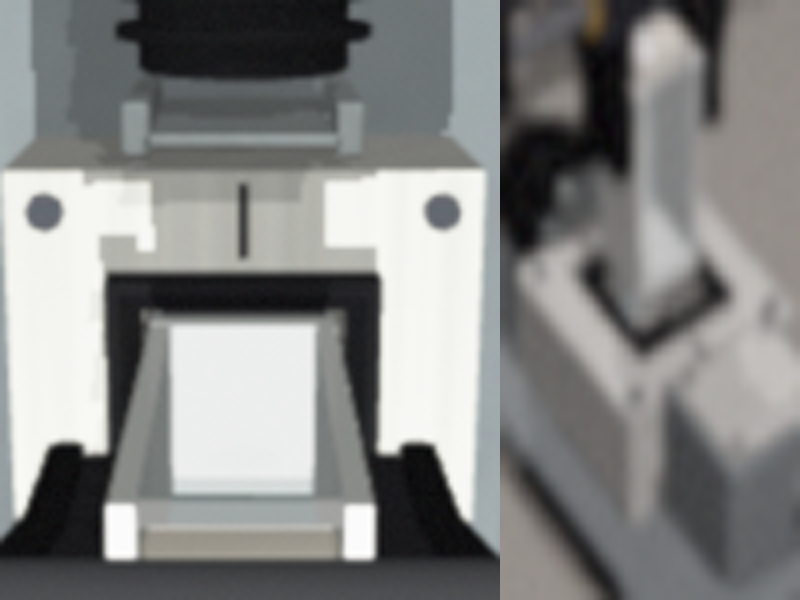

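The views are used up; this last one shows the cell bottom centred in x within the neck (crop 242 for both). I'll go on numerically and extract the edges from that picture.

```bash
python3 - <<'E'
from h import *
c=cam("wrist");x,y,z=arm.read_state()["ee_pos"];print(x,y,z)
g=cv2.cvtColor(cv2.imread("pics/w6.png"),cv2.COLOR_BGR2GRAY)
x0,y0=235,185
L=cv2.createLineSegmentDetector(2).detect(g[y0:275,x0:330])[0][:,0]+[x0,y0,x0,y0]
for l in L:
    if np.hypot(*(l[2:]-l[:2]))>6: print(l.round(1))
yw=-.016
def box(cx,cy,h,zz,a): 
    k=[(-h,h),(h,h),(h,-h),(-h,-h)];return proj(c,[[cx+i*np.cos(a)-j*np.sin(a),cy+i*np.sin(a)+j*np.cos(a),zz] for i,j in k]).round(1).tolist()
for b in(.116,.121): print("cellbot",b,box(x,y,.013,z-b,yw)[:2])
for b in(.044,.049): print("celltop",b,box(x,y,.013,z-b,yw))
print("neck",box(.5592,.0284,.02,.061,yw)[:2]);print("chamf",box(.5592,.0284,.018,.061,yw)[:2]);print("well",box(.5592,.0284,.015,.058,yw)[:2])
for r in range(196,222,1): print(r,g[r,246:318:4], g[r,280])
E
```

```text
0.5592886547022463 0.02957017838265076 0.1798772570676976
[245.3 255.6 245.4 269.4]
[313.4 269.4 313.4 256.9]
[314.6 199.3 313.7 240.7]
[321.8 240.  328.1 240.2]
[246.7 240.6 245.  189.3]
[246.9 269.4 310.6 269.3]
[254.6 220.1 245.3 257.4]
[313.5 257.5 304.3 214.1]
[248.1 197.6 310.6 197.5]
[304.4 208.8 255.6 208.7]
[305.5 256.9 305.4 266.9]
[297.9 253.1 298.2 211.9]
[255.4 206.9 255.2 219.4]
[262.  211.9 262.3 253.1]
[281.7 185.6 282.1 194.4]
[278.4 193.2 278.7 185.6]
[264.4 251.8 295.6 251.8]
[301.9 191.3 313.2 191.1]
[328.2 269.6 314.3 270.2]
[259.4 262.4 300.6 262.4]
[243.2 270.1 235.5 269.7]
[298.1 255.6 270.6 255.6]
[253.8 252.  259.5 223.2]
cellbot 0.116 [[257.0, 209.7], [302.9, 209.8]]
cellbot 0.121 [[257.5, 207.5], [302.4, 207.6]]
celltop 0.044 [[245.8, 257.4], [313.6, 257.4], [312.0, 317.7], [247.4, 317.7]]
celltop 0.049 [[246.9, 252.6], [312.6, 252.7], [311.1, 311.4], [248.4, 311.3]]
neck [[244.8, 198.6], [314.9, 198.6]]
chamf [[248.4, 202.0], [311.3, 202.0]]
well [[254.0, 205.8], [305.6, 205.8]]
196 [186 177 179 183 182 180 184 179 177 176 181 178 175 175 178 179 178 229]
[... 1289 characters left out ...]
237 237 237 237 238 210 144  66  31  84] 238
214 [111  32  30 141 185 238 237 238 237 237 237 237 237 208 143  58  30  85] 237
215 [120  31  30 142 185 237 237 237 237 237 238 237 237 208 144  52  29  85] 237
216 [125  30  29 143 183 237 237 237 237 238 238 237 237 208 143  54  31  85] 238
217 [127  33  32 143 183 238 237 238 237 237 238 237 237 208 143  53  29  84] 238
218 [130  34  35 144 182 238 238 238 237 237 237 238 237 207 142  52  30  86] 237
219 [157  33  38 143 183 237 237 237 237 237 238 237 237 207 143  53  30  94] 238
220 [181  32  48 142 182 237 237 237 237 237 237 237 237 207 143  62  29 104] 237
221 [184  33  68 143 182 237 237 237 237 237 238 237 238 208 142  75  28 105] 237
```

{"op": "servo_tool", "data": {"increments": [[0,-1.2,-1,0,0,0],[0,0,-1,0,0,0],[0,0,-0.7,0,0,0],[0,0,0,0,0,0],[0,0,0,0,0,0]]}}

```text
time_s: 20.97
ee_pos: [0.5593, 0.0284, 0.1771]
tool_rot: [0.0, 0.712, 0.702, -0.0]
ft_force: [-0.1, -0.4, -1.5]
width: 0.299
finger_force: 30.0
```

{"op": "servo_tool", "data": {"increments": [[0,0,-0.7,0,0,0],[0,0,-0.6,0,0,0],[0,0,0,0,0,0],[0,0,0,0,0,0]]}}

```text
time_s: 21.3
ee_pos: [0.5593, 0.0283, 0.1758]
tool_rot: [-0.0, 0.712, 0.702, -0.0]
ft_force: [-0.4, 0.7, -1.1]
width: 0.299
finger_force: 30.0
```

{"op": "servo_tool", "data": {"increments": [[0,0,-1,0,0,0],[0,0,-1,0,0,0],[0,0,-0.5,0,0,0],[0,0,0,0,0,0],[0,0,0,0,0,0]]}}

```text
time_s: 21.72
ee_pos: [0.5593, 0.0283, 0.1733]
tool_rot: [0.0, 0.712, 0.702, -0.0]
ft_force: [0.5, -0.3, -0.5]
width: 0.297
finger_force: 30.0
```

{"op": "servo_tool", "data": {"increments": [[0,0,-1.5,0,0,0],[0,0,-1.5,0,0,0],[0,0,-1,0,0,0],[0,0,0,0,0,0],[0,0,0,0,0,0]]}}

```text
time_s: 22.13
ee_pos: [0.5592, 0.0283, 0.1693]
tool_rot: [-0.0, 0.712, 0.702, -0.0]
ft_force: [-0.8, -0.4, 0.1]
width: 0.297
finger_force: 30.0
```

{"op": "servo_tool", "data": {"increments": [[0,0,-2,0,0,0],[0,0,-2,0,0,0],[0,0,-2,0,0,0],[0,0,-1,0,0,0],[0,0,0,0,0,0],[0,0,0,0,0,0]]}}

```text
time_s: 22.63
ee_pos: [0.5592, 0.0283, 0.1623]
tool_rot: [-0.0, 0.712, 0.702, -0.0]
ft_force: [0.2, -0.1, -0.7]
width: 0.293
finger_force: 30.0
```

{"op": "servo_tool", "data": {"increments": [[0,0,-2,0,0,0],[0,0,-3,0,0,0],[0,0,-3,0,0,0],[0,0,-3,0,0,0],[0,0,-2,0,0,0],[0,0,-1,0,0,0],[0,0,0,0,0,0],[0,0,0,0,0,0]]}}

```text
time_s: 23.3
ee_pos: [0.5593, 0.0283, 0.1484]
tool_rot: [0.0, 0.712, 0.702, 0.0]
ft_force: [-0.4, -0.1, -0.5]
width: 0.296
finger_force: 30.0
```

{"op": "servo_tool", "data": {"increments": [[0,0,-1.5,0,0,0],[0,0,-1.5,0,0,0],[0,0,-1,0,0,0],[0,0,-1,0,0,0],[0,0,0,0,0,0],[0,0,0,0,0,0]]}}

```text
time_s: 23.8
ee_pos: [0.5595, 0.0284, 0.1436]
tool_rot: [0.0, 0.712, 0.702, 0.0]
ft_force: [-0.8, -0.3, 2.7]
width: 0.294
finger_force: 30.0
```

{"op": "servo_tool", "data": {"increments": [[0,0,-1,0,0,0],[0,0,-1,0,0,0],[0,0,-1,0,0,0],[0,0,-1,0,0,0],[0,0,-0.7,0,0,0],[0,0,0,0,0,0],[0,0,0,0,0,0]]}}

```text
time_s: 24.38
ee_pos: [0.5594, 0.0284, 0.1388]
tool_rot: [0.0, 0.712, 0.702, 0.0]
ft_force: [0.7, 0.2, 5.2]
width: 0.299
finger_force: 30.0
```

{"op": "servo_tool", "data": {"increments": [[0,0,-1,0,0,0],[0,0,-0.7,0,0,0],[0,0,0,0,0,0],[0,0,0,0,0,0]]}}

```text
time_s: 24.72
ee_pos: [0.5594, 0.0284, 0.1371]
tool_rot: [0.0, 0.712, 0.702, 0.0]
ft_force: [1.2, 0.8, 5.3]
width: 0.295
finger_force: 30.0
```

{"op": "servo_tool", "data": {"increments": [[0,0,-0.7,0,0,0],[0,0,-0.5,0,0,0],[0,0,0,0,0,0],[0,0,0,0,0,0]]}}

```text
time_s: 25.05
ee_pos: [0.5594, 0.0284, 0.1359]
tool_rot: [0.0, 0.712, 0.702, 0.0]
ft_force: [0.5, 0.1, 6.1]
width: 0.297
finger_force: 30.0
```

{"op": "servo_tool", "data": {"increments": [[0,0,-0.5,0,0,0],[0,0,0,0,0,0],[0,0,0,0,0,0]]}}

```text
time_s: 25.3
ee_pos: [0.5595, 0.0284, 0.1356]
tool_rot: [0.0, 0.712, 0.702, 0.0]
ft_force: [-0.6, 0.8, 8.3]
width: 0.295
finger_force: 30.0
```

{"op": "servo_tool", "data": {"increments": [[0,0,-0.4,0,0,0],[0,0,0,0,0,0],[0,0,0,0,0,0],[0,0,0,0,0,0]]}}

```text
time_s: 25.63
ee_pos: [0.5595, 0.0283, 0.1356]
tool_rot: [0.0, 0.712, 0.702, 0.0]
ft_force: [-2.7, 0.2, 12.1]
width: 0.295
finger_force: 30.0
```

```bash
python3 - <<'E'
from h import *
for i in range(4):
    s=arm.read_state();print(s["ee_pos"].round(5),s["ft_force"].round(1),s["time_s"]);a=cap("wrist","w7.png")
c=cam("wrist");x,y,z=s["ee_pos"]
g=cv2.cvtColor(a,cv2.COLOR_RGB2GRAY);u=int(proj(c,[[x,y+.013,z-.044]])[0,0])
print("pred glass top",proj(c,[[x+i*.013,y+.013,z-.044] for i in(-1,1)]),"vane up/down",proj(c,[[.56,.069,.067],[.56,.069,.057]]))
for l in cv2.createLineSegmentDetector(2).detect(g[140:285,230:335])[0][:,0]+[230,140,230,140]:
    if abs(l[0]-l[2])>20: print(l.round(1))
cap("scene");k=cam("scene")
for t,zz in(("cover",.029),("cell",.02),("spare_cover",0)):
    for r in place_of("scene",t)[:2]: print(t,r["conf"],atz(k,r["position"][1]*560,r["position"][0]*420,zz))
E
```

```text
[0.55952 0.02835 0.13563] [-2.7  0.2 12.1] 25.6333
[0.55951 0.02833 0.13559] [-1.3 -0.1 11.4] 25.6833
[0.55953 0.02833 0.13562] [-2.3  0.1 12.4] 25.7333
[0.55953 0.02834 0.13562] [-2.1 -0.  12. ] 25.7833
pred glass top [[245.23507359 257.94689291]
 [313.04756618 256.99258773]] vane up/down [[279.35117277 175.37201789]
 [279.39824313 171.72603832]]
[246.9 269.3 311.9 269.4]
[310.6 227.3 249.4 227.2]
[239.4 215.9 320.6 215.9]
[298.1 156.3 253.1 155.5]
[333.1 184.2 230.6 184.1]
[264.4 251.6 295.6 251.6]
[306.9 169.1 254.4 169.4]
[254.4 173.7 308.1 173.7]
[259.4 262.  300.6 261.8]
[295.6 255.3 264.4 255.2]
cover 0.6 [0.5680313  0.31430721 0.029     ]
cell 0.68 [0.56064648 0.02668492 0.02      ]
spare_cover 0.56 [0.57017388 0.31788845 0.        ]
```

```bash
python3 -c "
from h import *
print(arm.sign_off())"
```

```text
the job is handed in; nothing more can be done
None
```

The job is handed in at about 26 s. The dust cover is nested over the spare. The cell, gripped by its frosted sides only, is held down on the lifter's stop at about 12 N, windows facing lamp and detector. On the first try at the well it touched the rim with about 11 N, and it went in cleanly after a 1 mm shift.

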